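# Seat a mounted lens in its cell and swing the retaining clip over it

### The job

Push the loose black-ringed lens across the aluminium plate with the fingertips until it drops flat into the round recess, then push the clip's knob round until the clip lies over the lens at its stop. Only push: never pick the lens up. Leave the stopper, the vial and the petri dish beside the plate where they stand.

Things in the scene. Friction and masses are not known exactly. Their poses are not given: they have to be found in the camera images.
- fixture: Fixed aluminium plate, 160 (x) x 120 (y) x 14 mm, origin at the centre of its underside on the desk, z up. Its top is the deck. The lens starts on the deck toward the -x end; the recess is toward +x. A half-round rim 4 mm wide and 4 mm above the deck continues the recess wall upward round its +x side (+-75 degrees); the -x side is open, so the lens goes in along about +x and stops at the rim.
- recess (a point): Centre of the floor of the round recess (dark floor) in the plate: 52 mm diameter, 6 mm deep, at x = +35, y = 0, z = 8 mm in the plate's frame. Axes as the plate's.
- lens: Loose lens in a black ring: a flat disc 48 mm in diameter, 10 mm thick, about 50 g, origin at the centre of its underside, z up. On the deck its top is 10 mm above the deck; seated in the recess its top is 4 mm above the deck.
- clip (a joint): Angle of the steel retaining clip about its upright pivot. 0 = at its stop, arm along the plate's -y over the lens; +1.57 = arm along plate's +x. Grows counterclockwise from above, range 0 to 2.2, starts 1.2 to 1.9; friction (about 1 N at the knob) holds it. Arm 11 mm wide, 3 thick, 49 long from the pivot; its underside, 6 mm above the deck, clears a seated lens but not an unseated one.
- clip_pivot (a point): Point on the clip's upright pivot axis, 46 mm to the plate's +y side of the recess centre, 20 mm above the desk (underside of the clip arm).
- clip_knob (a point): Centre of the top of the clip's upright black knob: 12 mm in diameter, 22 mm high, on the arm 30 mm from the pivot axis; its top is 45 mm and its foot 23 mm above the desk. It moves with the clip.
- stopper_1: Bystander: red tapered stopper, 27 mm wide, 24 mm high, standing on the desk on the plate's -y side; origin at the centre of its underside.
- vial_2: Bystander: small clear vial with a white cap, 22 mm in diameter, 48 mm high, standing on the desk on the plate's -y side; origin at the centre of its underside.
- petri_0: Bystander: clear lidded petri dish, 59 mm in diameter, 16 mm high, on the desk on the plate's +y side; origin at the centre of its underside.
There are look-alikes about, which are no part of the job. Several things have the shape of the lens; the one meant has the colours described above.

How it is judged:
By the outcome, as a careful person would: the job done as asked, in the order asked, and still so for the second after the job is handed in, with the robot touching nothing.
It also fails if it takes over 48 s, if anything falls off the work surface, if the arm or the gripper's body presses on something with over 40 N, if the wrist force passes 120 N, or if a joint passes its speed limit or range.

### The arm

A 6-joint arm with a two-finger parallel gripper is mounted at the origin on a cart in front of the work surface, level with it; the furniture and walls round the work are solid. World frame = base frame: x ahead of the robot, y to its left, z up, the work surface at z = 0. Lengths are in mm, angles in rad, forces in N, time in s.
With the tool pointing down it reaches from about 275 to 875 mm from the base axis. Payload 12.5 kg.
Tool frame: the origin (TCP) lies at the very end of the fingers, on their centre line; the grasp point (between the pads) lies 19 mm behind it; z points along the fingers, y is the line along which they close (so a half turn about z gives the same grasp; the last joint's range is limited). The gripper opens to 85 mm and grips with 20 to 120 N. Pads are 22 mm wide; open, the fingers measure 114 mm over their backs; the gripper's body (76 mm by 85 mm) begins 54 mm behind the grasp point. The pads swing forward as they close: fully open they stand 13 mm farther back than shut.
Start: joints at [1.229, 0.351, 1.652, -0, 1.139, -0.085], TCP at [139.661, 531.958, 231.29] pointing down, gripper open.
Joint ranges: [-2.75, 2.75], [-0.79, 2.1], [0.01, 2.65], [-1.57, 4.71], [0.07, 3.14], [-2.87, 2.87]. Speed limits (rad/s): [2.22, 2.22, 2.79, 3.14, 3.14, 3.14].

### API

Orientations are given as a rotation vector (axis times angle).
In Python, from workcell import telemetry, cams, order gives the robot as it stands.
- The arm moves only by the tool drive_tool, never from a script. Its arguments are lists of equal length, an entry for each row: "dp": the shift along the tool's x, y, z in mm, a list of three; "rotation": the turn, a rotation vector about the tool's x, y, z in rad, a list of three; "hand": the opening in per cent of the stroke, from 0 (shut) to 100 (fully open). In form: {"dp": [[x, y, z], ...], "rotation": [[wx, wy, wz], ...], "hand": [hand, ...]}. A call has 1 to 8 rows; each row is the pose to reach, as a shift and turn from the pose commanded when the call began, along the tool's axes at that moment; what a row does not reach only later rows make up. A row lasts 1/10 s, in which the tool goes at most 50 mm and 8.59 degrees, less where a joint would pass 70% of its speed; a pose out of reach is approached as far as the arm can. A call with a gripper value outside its range is refused whole. The fingers move at their own pace and stop on an object; "newtons" is the grip in N (left out, the last holds). Time passes only in rows, so rows that repeat a pose let the fingers close. It gives the time, the measured TCP pose, the force, the opening and the grip force at its end, in the units of the state.
- telemetry.get_state(): the state, without advancing time (a new reading comes with each control period).
- cams.get_image(name): name is "side" or "top"; returns the picture (384x512x3 uint8, blue, green, red); there is no depth.
- cams.calibration(name): a dict with "fov_y" (degrees; the focal length in pixels is half the picture's height over the tangent of half this angle, whatever the lens; pixels are square), "cx", "cy" (the principal point, pixels), "R" (3x3) and "t" (3): a world point X has camera coordinates R X + t. Camera axes: x right, y down, z forward; pixel columns grow to the right and rows downward; lengths in mm; the calibration is good to about 2 mm. A picture is of the moment at which its call begins. calibration takes no time and is no camera call.
- order.hand_in(): hands the job in; it is judged then, once.
The state is a dict: "time_s": time; "joint_pos": joint angles; "qd": joint speeds; "joint_efforts": joint torques, N m; "position": TCP position; "ee_rot": TCP orientation; "contact_force": force on the tool from outside, world axes, zero at the start; "moment": the same for the moment, N m; "gripper_width": finger opening in mm; "finger_force": force on a finger pad.
Only numpy, scipy, OpenCV 4.12 (cv2) and the standard library are available. Lean on these libraries where they do the work, as an engineer would, in place of code of your own. Each camera call takes 0.05 s, during which the arm holds its last target. There are 200 camera calls.

## Working session

There is one attempt and no reset: what is moved stays moved. The work goes in short steps, Python scripts to look and compute and a tool call to move; the robot and the scene stay as the last step left them, time stands still between calls to the robot, and variables do not carry over. Pictures are saved under pics/ and viewed, at most 10 in all, crops included, and the job is handed in when it is done.

Besides the shell and the picture viewer there is one more tool, called after ">>>" as name(argument=value, ...) on one line, values as JSON. drive_tool: Moves the arm, as the interface text tells. Its arguments: {"type":"object","properties":{"dp":{"type":"array"},"rotation":{"type":"array"},"hand":{"type":"array"},"newtons":{"type":"number"}},"required":["dp","rotation","hand"]}

```bash
mkdir -p pics; python3 - <<'E'
from workcell import telemetry, cams
import cv2
s=telemetry.get_state(); print(s)
for n in("top","side"):
    cv2.imwrite(f"pics/{n}0.png",cams.get_image(n)); print(n,cams.calibration(n))
E
```

```text
{'time_s': 0.0, 'joint_pos': array([ 1.22939679e+00,  3.51240648e-01,  1.65246407e+00, -1.16309439e-05,
        1.13907993e+00, -8.46263041e-02]), 'qd': array([ 0.0010041 , -0.00177538, -0.00028284, -0.00226965, -0.00063477,
       -0.00075404]), 'joint_efforts': array([ 2.20065544e-05, -5.06102800e+01, -2.91407096e+01, -3.25654980e-05,
        4.44886580e-03,  2.47274619e-05]), 'position': array([139.55451266, 531.64371855, 230.74080672]), 'ee_rot': array([-4.02192720e-01, -3.11549733e+00,  1.83343056e-03]), 'contact_force': array([ 0.125667  ,  0.34706801, -0.93262872]), 'moment': array([-0.02386925,  0.03070612,  0.00973716]), 'finger_force': 0.0, 'gripper_width': 85.46227872267266}
top {'fov_y': 47.43455847662418, 'cx': 247.41106302636726, 'cy': 191.76986217285875, 'R': array([[-0.10239719, -0.99473049, -0.0051065 ],
       [-0.97135682,  0.10109508, -0.21504815],
       [ 0.21443119, -0.0170601 , -0.9765901 ]]), 't': array([134.50617086, 563.70557036, 802.42572602])}
side {'fov_y': 48.275794205101725, 'cx': 254.30718778945385, 'cy': 187.98714850862942, 'R': array([[ 0.9937847 , -0.11010726, -0.01638153],
       [-0.07483848, -0.55189532, -0.83054847],
       [ 0.08240853,  0.82661233, -0.55670538]]), 't': array([-570.07461353,  127.80713737,  744.42187914])}
```

View pics/top0.png

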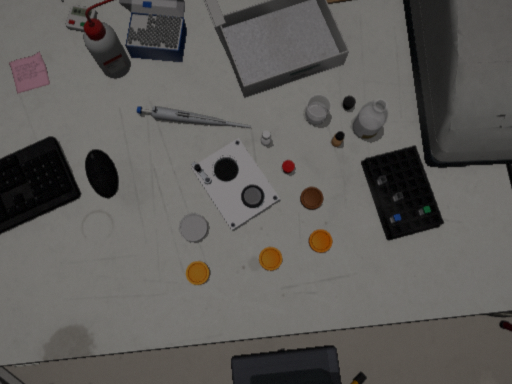

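View pics/side0.png

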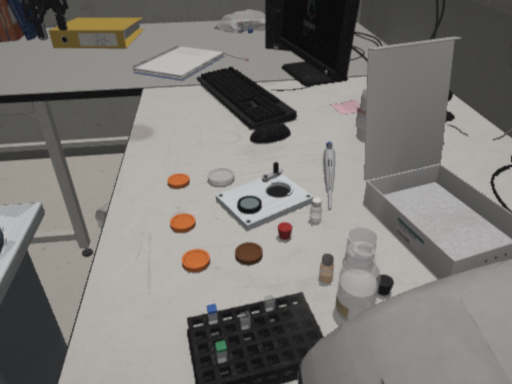

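Top view: the plate is at about (237,184), with the dark recess at (227,169). The lens, with its black ring and grey glass, is on the deck at (253,196). Look-alikes are the orange discs at (198,273), (270,259) and (320,241), the brown disc at (312,198) and the petri dish at (194,228). The recess could also be mistaken for the lens. I choose (253,196) and will check it in a rectified crop.

```bash
cat > h.py <<'E'
import numpy as np, cv2
from workcell import telemetry, cams
def K(n):
    c=cams.calibration(n); f=192/np.tan(np.radians(c["fov_y"]/2))
    return np.array([[f,0,c["cx"]],[0,f,c["cy"]],[0,0,1]]),np.array(c["R"]),np.array(c["t"])
def ray(n,uv,z):
    k,R,t=K(n); d=R.T@np.linalg.inv(k)@[*uv,1]; o=-R.T@t
    return (o+d*(z-o[2])/d[2])[:2]
def proj(n,X):
    k,R,t=K(n); p=k@(R@np.asarray(X,float)+t); return p[:2]/p[2]
def rect(n,img,z,c,half=110,s=2.5):
    """picture: up = +x world, left = +y world, s px/mm"""
    N=int(2*half*s); w=np.float32([[c[0]+half,c[1]+half],[c[0]+half,c[1]-half],[c[0]-half,c[1]-half],[c[0]-half,c[1]+half]])
    src=np.float32([proj(n,[*p,z]) for p in w])
    H=cv2.getPerspectiveTransform(src,np.float32([[0,0],[N,0],[N,N],[0,N]]))
    return cv2.warpPerspective(img,H,(N,N),flags=cv2.INTER_CUBIC)
E
python3 - <<'E'
from h import *
c=ray("top",(237,184),14); print(c,ray("top",(227,169),14),ray("top",(253,196),24))
c=np.round(c)
print(c)
a=rect("top",cv2.imread("pics/top0.png"),14,c,100,4)
b=rect("side",cv2.imread("pics/side0.png"),14,c,100,4)
cv2.imwrite("pics/r0.png",cv2.resize(np.hstack([a,b]),(800,400),interpolation=cv2.INTER_AREA))
cv2.imwrite("pics/rt.png",cv2.resize(a,(600,600)))
# plate by threshold in rect top
g=cv2.cvtColor(a,cv2.COLOR_BGR2GRAY); print(np.percentile(g,[5,25,50,75,95]))
E
```

```text
[603.88604746  94.93484485] [638.51493043 112.78958309] [572.75819493  64.55636351]
[604.  95.]
[ 19. 113. 117. 127. 128.]
```

View pics/rt.png

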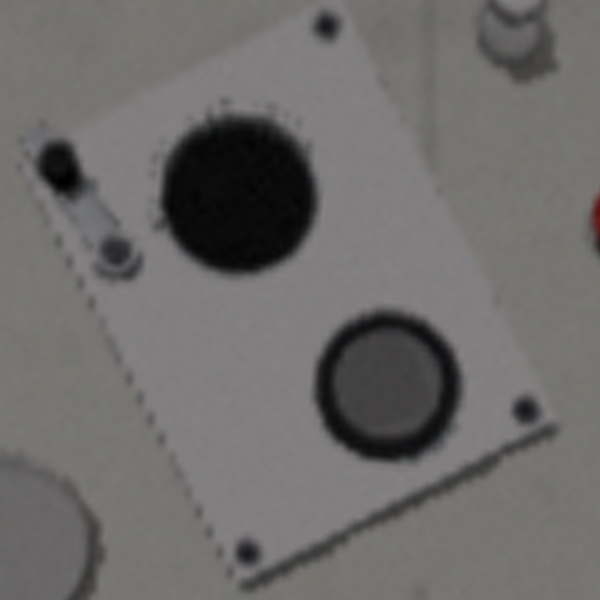

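View pics/r0.png

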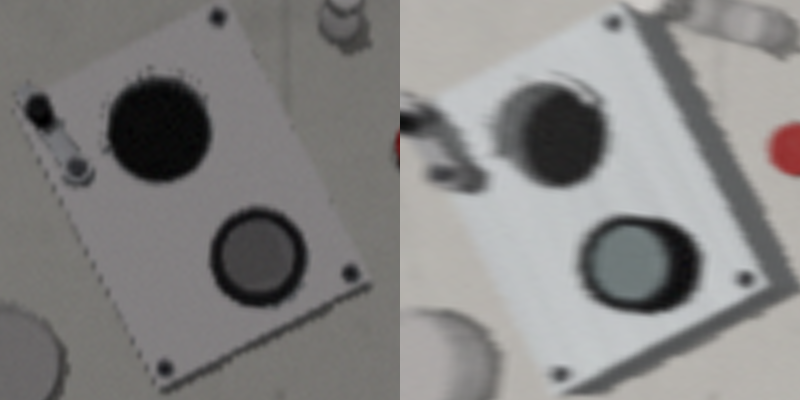

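The crop confirms the lens: black ring, grey glass, 48 mm, on the -x end. In the rectified crop (3 px/mm) the lens is at (388,385), the recess at (240,195), the pivot at (117,250) and the knob top at (57,160). Sizes check out: screw spacing 144x104, recess 51 mm, pivot-to-knob 29 mm.

By hand this puts the plate yaw at 27.2°, the recess at (639,115), the lens at (573.6,66) and the clip at about 1.72 rad. The push direction is 37°. I'll push with the two fingertips about 30 mm apart.

```bash
cat >> h.py <<'E'
def rows(cmd,targets):
    """cmd, targets: x,y,z,psi_deg(tool y heading), tool down -> dp, wz"""
    p=np.radians(cmd[3]); X=np.array([-np.sin(p),np.cos(p)]);Y=np.array([np.cos(p),np.sin(p)])
    for t in targets:
        d=np.subtract(t,cmd); print([round(float(v),1) for v in (X@d[:2],Y@d[:2],-d[2])],round(-np.radians(d[3]),3))
E
python3 - <<'E'
from h import *
rows((139.66,531.96,231.29,75.28),[(537.6,38.9,150,127),(537.6,38.9,16.5,127)])
for n,p in dict(petri=((194,228),16),orange=((270,259),10),brown=((312,198),10)).items(): print(n,ray("top",*p))
E
```

```text
[-510.2, -375.8, 81.3] -0.903
[-510.2, -375.8, 214.8] -0.903
petri [520.32813184 191.54804029]
orange [442.21515969  43.56977839]
brown [558.66620966 -58.05536474]
```

>>> drive_tool(dp=[[-510,-376,81],[-510,-376,81],[-510,-376,81],[-510,-376,81],[-510,-376,81],[-510,-376,81],[-510,-376,81],[-510,-376,81]], rotation=[[0,0,-0.903],[0,0,-0.903],[0,0,-0.903],[0,0,-0.903],[0,0,-0.903],[0,0,-0.903],[0,0,-0.903],[0,0,-0.903]], hand=[35,35,35,35,35,35,35,35], newtons=20)

```text
time_s: 0.9
position: [370.1, 247.2, 184.5]
ee_rot: [-1.004, 2.977, 0.0]
contact_force: [1.0, 1.1, 0.2]
gripper_width: 30.0
finger_force: 0.0
```

>>> drive_tool(dp=[[0,0,0],[0,0,0],[0,0,0]], rotation=[[0,0,0],[0,0,0],[0,0,0]], hand=[35,35,35])

```text
time_s: 1.2
position: [368.8, 249.4, 184.7]
ee_rot: [0.998, -2.979, -0.0]
contact_force: [-0.4, -0.3, 0.7]
gripper_width: 29.9
finger_force: 0.0
```

```bash
python3 - <<'E'
from h import *
s=telemetry.get_state();r=s["ee_rot"];a=2*np.degrees(np.arctan2(r[1],r[0]))-90
print(s["position"],a)
rows((*s["position"],a%360),[(537.6,38.9,120,127),(537.6,38.9,17,127)])
E
```

```text
[368.80437485 249.4023643  184.74992287] -232.94135840085292
[-7.8, -269.7, 64.7] 0.001
[-7.8, -269.7, 167.7] 0.001
```

>>> drive_tool(dp=[[-8,-270,80],[-8,-270,80],[-8,-270,80],[-8,-270,80],[-8,-270,80],[-8,-270,80],[-8,-270,80],[-8,-270,80]], rotation=[[0,0,0],[0,0,0],[0,0,0],[0,0,0],[0,0,0],[0,0,0],[0,0,0],[0,0,0]], hand=[35,35,35,35,35,35,35,35])

```text
time_s: 2.0
position: [537.9, 39.3, 104.5]
ee_rot: [0.999, -2.978, -0.001]
contact_force: [-0.2, -0.0, -0.0]
gripper_width: 29.9
finger_force: 0.0
```

```bash
cat >> h.py <<'E'
def st():
    s=telemetry.get_state();r=s["ee_rot"];a=(2*np.degrees(np.arctan2(r[1],r[0]))-90)%360
    c=(*s["position"],a); print(s["time_s"],np.round(c,1),np.round(s["contact_force"],1)); return c
E
python3 - <<'E'
from h import *
rows(st(),[(537.6,38.9,17,127)])
E
```

```text
2.0 [537.9  39.3 104.5 127.1] [-0.2 -0.  -0. ]
[0.5, -0.1, 87.5] 0.001
```

>>> drive_tool(dp=[[0,0,45],[0,0,87],[0,0,87],[0,0,87],[0,0,87]], rotation=[[0,0,0],[0,0,0],[0,0,0],[0,0,0],[0,0,0]], hand=[35,35,35,35,35])

```text
time_s: 2.5
position: [538.3, 39.1, 18.9]
ee_rot: [-1.0, 2.978, -0.0]
contact_force: [0.0, 0.1, 0.0]
gripper_width: 29.7
finger_force: 0.0
```

```bash
python3 - <<'E'
from h import *
st()
b=rect("side",cams.get_image("side"),20,(590,85),80,4)
cv2.imwrite("pics/s1.png",cv2.resize(b,(500,500)))
E
```

```text
2.5 [538.3  39.1  18.9 127.1] [0.  0.1 0. ]
```

View pics/s1.png

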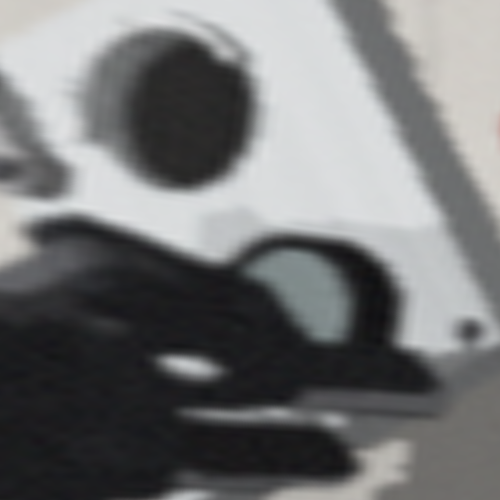

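The picture shows both fingertips behind the lens and level with it, with the lens at about (310,290) and the recess at (180,110). Next is the push along tool -x, with a check partway.

>>> drive_tool(dp=[[-8,0,1],[-16,0,1],[-24,0,1],[-32,0,1],[-40,0,1],[-48,0,1],[-56,0,1],[-62,0,1]], rotation=[[0,0,0],[0,0,0],[0,0,0],[0,0,0],[0,0,0],[0,0,0],[0,0,0],[0,0,0]], hand=[35,35,35,35,35,35,35,35])

```text
time_s: 3.35
position: [588.4, 75.8, 16.7]
ee_rot: [-0.998, 2.979, -0.0]
contact_force: [-0.6, -1.3, 1.4]
gripper_width: 30.1
finger_force: 0.9
```

>>> drive_tool(dp=[[-6,0,0],[-12,0,0],[-17,0,0],[-22,0,0],[-26,0,0],[-29,0,0],[-31,0,0],[-31,0,0]], rotation=[[0,0,0],[0,0,0],[0,0,0],[0,0,0],[0,0,0],[0,0,0],[0,0,0],[0,0,0]], hand=[35,35,35,35,35,35,35,35])

```text
time_s: 4.15
position: [612.7, 94.2, 16.6]
ee_rot: [-0.997, 2.979, 0.0]
contact_force: [0.6, -0.8, 0.4]
gripper_width: 30.0
finger_force: 0.0
```

```bash
python3 - <<'E'
from h import *
st()
i=cams.get_image("side");b=rect("side",i,20,(620,105),70,4)
a=rect("top",cams.get_image("top"),20,(620,105),70,4)
cv2.imwrite("pics/s2.png",cv2.resize(np.hstack([b,a]),(800,400)))
E
```

```text
4.15 [612.7  94.2  16.6 127. ] [ 0.6 -0.8  0.4]
```

View pics/s2.png

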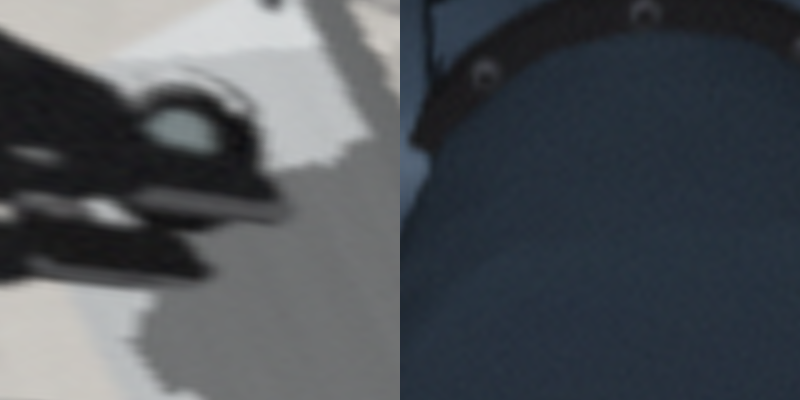

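The lens is entering the recess, tipped or just short of it, with about 4 mm left. I'll finish the push, back off and lift.

>>> drive_tool(dp=[[-2,0,0],[-4,0,0],[-5,0,0],[-5,0,0],[-5,0,0]], rotation=[[0,0,0],[0,0,0],[0,0,0],[0,0,0],[0,0,0]], hand=[35,35,35,35,35])

```text
time_s: 4.75
position: [616.5, 97.1, 16.7]
ee_rot: [-0.998, 2.979, -0.0]
contact_force: [0.2, -1.4, -0.6]
gripper_width: 29.6
finger_force: 0.0
```

>>> drive_tool(dp=[[8,0,0],[15,0,0],[25,0,-40],[60,0,-80],[60,0,-80],[60,0,-80]], rotation=[[0,0,0],[0,0,0],[0,0,0],[0,0,0],[0,0,0],[0,0,0]], hand=[35,35,35,0,0,0])

```text
time_s: 5.35
position: [568.5, 60.4, 97.6]
ee_rot: [-0.996, 2.978, -0.001]
contact_force: [0.1, 0.0, -0.5]
gripper_width: -0.2
finger_force: 0.0
```

```bash
python3 - <<'E'
from h import *
st()
i=cams.get_image("side");b=rect("side",i,18,(620,120),70,4)
a=rect("top",cams.get_image("top"),18,(620,120),70,4)
cv2.imwrite("pics/s3.png",cv2.resize(np.hstack([b,a]),(800,400)))
E
```

```text
5.35 [568.5  60.4  97.6 127. ] [ 0.1  0.  -0.5]
```

View pics/s3.png

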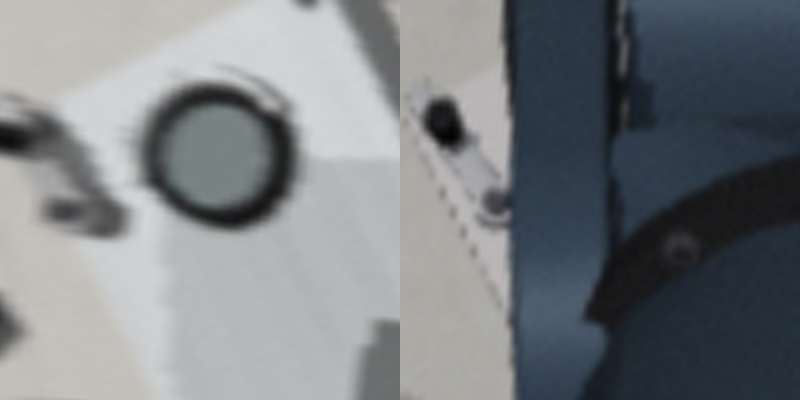

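The side view shows the lens flat in the recess: ring at (218,155), even all round, no side wall showing. In the top view the clip is unchanged, with the knob at (443,120). Next I go to the knob's far (CCW) side with the fingers shut.

```bash
cat >> h.py <<'E'
P=np.array([617.9,156.1])
def arc(fdeg,off=20.5,z=29):
    """clip angle deg -> tool pose pushing the knob from its ccw side"""
    w=np.radians(fdeg+27.2-90); u=np.array([np.cos(w),np.sin(w)]);t=np.array([-u[1],u[0]])
    return (*(P+30*u+off*t),z,fdeg+27.2)
E
python3 - <<'E'
from h import *
a=arc(98.5,33); print(a)
rows(st(),[(*a[:2],100,a[3])])
rows((*a[:2],100,a[3]),[a])
E
```

```text
(np.float64(623.0056458320022), np.float64(200.40499272811314), 29, 125.7)
5.45 [568.4  61.   95.9 127. ] [-1.   0.4  0.3]
[-127.6, 78.4, -4.1] 0.023
[0.0, 0.0, 71.0] -0.0
```

>>> drive_tool(dp=[[-128,78,-4],[-128,78,-4],[-128,78,-4],[-128,78,-4],[-128,78,-4],[-128,78,30],[-128,78,67],[-128,78,67]], rotation=[[0,0,0.02],[0,0,0.02],[0,0,0.02],[0,0,0.02],[0,0,0.02],[0,0,0.02],[0,0,0.02],[0,0,0.02]], hand=[0,0,0,0,0,0,0,0])

```text
time_s: 6.25
position: [620.4, 198.4, 24.4]
ee_rot: [0.963, -2.98, -0.001]
contact_force: [-0.6, -0.0, -0.3]
gripper_width: -0.1
finger_force: 0.0
```

>>> drive_tool(dp=[[0,0,0],[0,0,0]], rotation=[[0,0,0],[0,0,0]], hand=[0,0])

```text
time_s: 6.45
position: [624.8, 200.0, 31.5]
ee_rot: [-0.966, 2.987, -0.0]
contact_force: [0.2, 0.1, -0.1]
gripper_width: 0.3
finger_force: 0.0
```

```bash
python3 - <<'E'
from h import *
c=st()
rows(c,[arc(98.5,25),arc(98.5)]+[arc(f) for f in (92,85,78,71,64,57)])
E
```

```text
6.45 [624.8 200.   31.5 125.8] [ 0.2  0.1 -0.1]
[1.3, -6.6, 2.5] 0.003
[1.3, -11.1, 2.5] 0.003
[-0.8, -14.7, 2.5] 0.116
[-2.6, -18.7, 2.5] 0.238
[-3.9, -22.9, 2.5] 0.36
[-4.7, -27.3, 2.5] 0.483
[-5.0, -31.7, 2.5] 0.605
[-4.7, -36.2, 2.5] 0.727
```

>>> drive_tool(dp=[[1,-6.5,1],[1,-11,1],[-1,-14.5,1],[-2.5,-18.5,1],[-4,-23,1],[-4.5,-27.5,1],[-5,-31.5,1],[-4.5,-36,1]], rotation=[[0,0,0],[0,0,0],[0,0,0.12],[0,0,0.24],[0,0,0.36],[0,0,0.48],[0,0,0.6],[0,0,0.73]], hand=[0,0,0,0,0,0,0,0])

```text
time_s: 7.25
position: [649.5, 173.5, 29.6]
ee_rot: [0.171, 3.135, 0.001]
contact_force: [1.2, 0.4, 0.0]
gripper_width: 0.2
finger_force: 0.5
```

>>> drive_tool(dp=[[0,0,0],[0,0,0]], rotation=[[0,0,0],[0,0,0]], hand=[0,0])

```text
time_s: 7.45
position: [648.8, 173.5, 29.1]
ee_rot: [0.158, 3.137, 0.0]
contact_force: [-0.3, 0.4, 0.1]
gripper_width: 0.4
finger_force: 0.0
```

```bash
python3 - <<'E'
from h import *
c=st(); print(arc(57))
rows(c,[arc(f) for f in (50,43,36,29,22,15,10,6)])
b=rect("side",cams.get_image("side"),20,(630,130),70,4)
cv2.imwrite("pics/s4.png",cv2.resize(b,(450,450)))
E
```

```text
7.45 [648.8 173.5  29.1  84.2] [-0.3  0.4  0.1]
(np.float64(649.818075357114), np.float64(173.46336561550177), 29, 84.2)
[-3.3, -3.8, 0.1] 0.123
[-5.1, -7.8, 0.1] 0.245
[-6.4, -12.1, 0.1] 0.367
[-7.1, -16.4, 0.1] 0.49
[-7.3, -20.9, 0.1] 0.612
[-7.0, -25.3, 0.1] 0.734
[-6.5, -28.4, 0.1] 0.821
[-5.8, -30.9, 0.1] 0.891
```

View pics/s4.png

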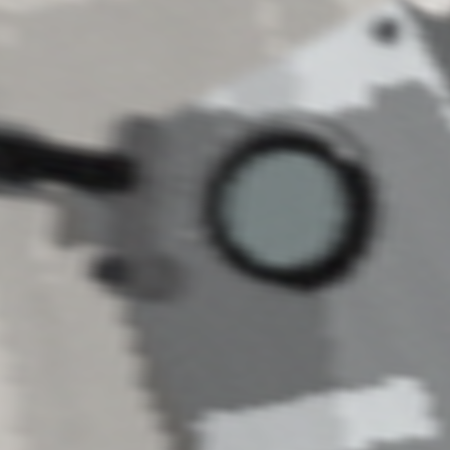

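The side view shows the finger at (100,170) covering the clip, the pivot at (150,280) and the lens still seated at (290,207). Contact is light, so I continue the arc.

>>> drive_tool(dp=[[-3.5,-4,0],[-5,-8,0],[-6.5,-12,0],[-7,-16.5,0],[-7.5,-21,0],[-7,-25.5,0],[-6.5,-28.5,0],[-6,-31,0]], rotation=[[0,0,0.12],[0,0,0.24],[0,0,0.37],[0,0,0.49],[0,0,0.61],[0,0,0.73],[0,0,0.82],[0,0,0.89]], hand=[0,0,0,0,0,0,0,0])

```text
time_s: 8.3
position: [651.5, 142.2, 28.9]
ee_rot: [1.498, 2.761, 0.0]
contact_force: [1.4, 0.3, -0.2]
gripper_width: 0.1
finger_force: 0.4
```

>>> drive_tool(dp=[[0,0,0],[0,0,0]], rotation=[[0,0,0],[0,0,0]], hand=[0,0])

```text
time_s: 8.5
position: [651.3, 142.4, 28.8]
ee_rot: [-1.493, -2.764, 0.0]
contact_force: [-1.2, 0.0, 0.4]
gripper_width: 0.2
finger_force: 0.0
```

```bash
python3 - <<'E'
from h import *
c=st(); print(arc(6))
rows(c,[arc(3),arc(0),arc(0,19.5),arc(0,18.5),arc(0,17.5)])
b=rect("side",cams.get_image("side"),20,(630,130),70,4)
cv2.imwrite("pics/s5.png",cv2.resize(b,(450,450)))
E
```

```text
8.5 [651.3 142.4  28.8  33.3] [-1.2  0.   0.4]
(np.float64(651.4805651306851), np.float64(142.2221166778284), 29, 33.2)
[-1.3, -1.6, -0.2] 0.054
[-2.2, -3.2, -0.2] 0.106
[-2.1, -4.2, -0.2] 0.106
[-2.0, -5.2, -0.2] 0.106
[-1.9, -6.2, -0.2] 0.106
```

View pics/s5.png

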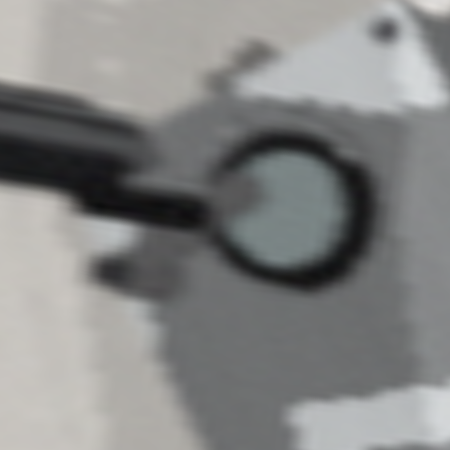

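The clip arm is now over the lens, ending at about (240,190), and the knob at (200,212) is just ahead of the finger. I'll push on to the stop and watch the force.

>>> drive_tool(dp=[[-1.5,-1.5,0],[-2,-3,0],[-2,-4,0],[-2,-5,0],[-2,-5,0]], rotation=[[0,0,0.05],[0,0,0.11],[0,0,0.11],[0,0,0.11],[0,0,0.11]], hand=[0,0,0,0,0])

```text
time_s: 9.05
position: [648.4, 138.0, 28.9]
ee_rot: [1.644, 2.677, 0.0]
contact_force: [0.9, 0.4, 0.1]
gripper_width: -0.0
finger_force: 0.5
```

>>> drive_tool(dp=[[0,-1,0],[0,-2,0],[0,-2,0]], rotation=[[0,0,0],[0,0,0],[0,0,0]], hand=[0,0,0])

```text
time_s: 9.35
position: [647.8, 137.6, 29.1]
ee_rot: [1.645, 2.674, 0.004]
contact_force: [7.6, 4.4, -3.4]
gripper_width: -0.0
finger_force: 4.3
```

The force rose to 9 N against the stop. Back off, lift and look.

>>> drive_tool(dp=[[0,5,0],[0,12,0],[0,15,-40],[0,60,-90],[100,150,-120],[100,200,-120],[100,200,-120],[100,200,-120]], rotation=[[0,0,0],[0,0,0],[0,0,0],[0,0,0],[0,0,0],[0,0,0],[0,0,0],[0,0,0]], hand=[0,0,0,0,0,0,0,0])

```text
time_s: 10.15
position: [780.5, 319.0, 149.5]
ee_rot: [1.645, 2.676, 0.001]
contact_force: [0.7, -0.4, 0.4]
gripper_width: -0.2
finger_force: 0.0
```

```bash
python3 - <<'E'
from h import *
st()
b=rect("side",cams.get_image("side"),20,(620,95),100,4)
a=rect("top",cams.get_image("top"),20,(620,95),100,4)
cv2.imwrite("pics/s6.png",cv2.resize(np.hstack([b,a]),(800,400)))
E
```

```text
10.15 [780.5 319.  149.5  26.8] [ 0.7 -0.4  0.4]
```

View pics/s6.png

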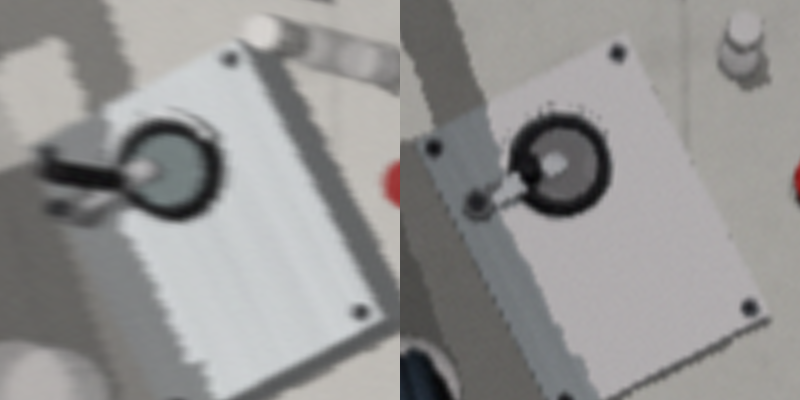

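Both views show the lens flat in the recess, at (562,165) in the top half. The clip runs from its pivot (477,203) to its tip (556,163), heading -63° against -62.8° expected at the stop. Stopper, vial and petri dish are where they stood.

```bash
python3 -c "
from workcell import order
print(order.hand_in())"
```

```text
the job is handed in; nothing more can be done
None
```

The lens is seated flat in the recess, the clip lies over it at its stop, the bystanders stand where they were, and the job was handed in at about 10 s on the robot's clock.

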